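Turn the carving positioner upright by its spoked handwheel

TASK

Push the steel handwheel of the blue carving positioner round by its black-knobbed spokes, one spoke after another as they come round, with the fingertips, until the slim red pointer on the wheel points straight up and the carved gourd stands upright. Push gently: do not fling the wheel round, do not push on the red pointer, and leave the other things on the bench where they are. Finish with the hand clear of the wheel.

Things in the scene. Friction and masses are not known exactly. Their poses are not given: they have to be found in the camera images.
- axle (a point): Centre of the handwheel: the point on its axle in the plane of the spokes, 170 mm above the bench; stays put as the wheel turns. Frame fixed to the stand: x along the level axle, away from the robot's side (towards stand and gourd); y to the left along the wheel's face as seen from the robot's side; z up. The wheel stands upright, facing the robot's side.
- stand: Fixed blue stand, foot 250 mm deep, 170 wide; axes as axle; origin under the column, 70 mm behind the spoke plane. Column and bearing begin 37 mm behind the spoke plane and reach at most 34 mm above the axle. A clear upright chip shield, 270 mm wide, 4 thick, is 48 mm in front of the spoke plane, its top 57 mm below the axle.
- gourd (a point): Brown dried gourd being carved, 98 mm thick, fixed on the wheel's spindle and turning with it; its middle is 150 mm behind the spoke plane, its stalk points along the red pointer and ends 95 mm from the axle line. This point is its middle on the axle line; z along the stalk.
- handwheel (a joint): Angle of the handwheel in rad: 0 when the red pointer points straight up; grows as it turns clockwise seen from the robot's side (top moves to -y of the axle's frame). Turns both ways through more than a full turn (6.283 is upright too). Stiff bearing: about 0.28 N m, some 3 N at 95 mm from the axle; it stays where it is left.
- wheel (a point): The five push spokes, turning with the wheel; this point is on the axle, z along the red pointer. Spokes at 60, 120, 180, 240, 300 degrees from the pointer: steel rods of 12 mm diameter, each with a black round-ended knob of 24 mm diameter from 97 to 137 mm from the axle. A dark ring (radius 62 mm, 13 mm thick) ties them; outside it they stand free.
- pointer_tip (a point): Tip of the slim red pointer of the handwheel, 130 mm from the axle in the spoke plane; z points outward along the pointer. The pointer is a rod of 8 mm diameter with an arrow head up to 22 mm wide, reaching 132 mm from the axle. Not to be pushed.
- figurine: Dark wooden figurine, 60 mm wide, 119 mm tall, origin under its foot; loose bystander.
- teabowl: Blue ceramic tea bowl, 68 mm wide, 50 mm tall, origin under its foot; loose bystander.
- vase: White vase, 72 mm wide, 130 mm tall, origin under its foot; loose bystander.
- mallet: Wooden mallet lying on the bench, 235 mm long along its x (head at +x, 54 mm thick, 75 mm wide); loose bystander.
- graver: Blue-handled graver lying on the bench, 170 mm long along its x; loose bystander.
- redbox: Open red box, 130 x 90 x 45 mm, origin under its centre; loose bystander.

How it is judged:
By the outcome, as a careful person would: the job done as asked, in the order asked, and still so for the second after the job is handed in, with the robot touching nothing.
It also fails if it takes over 58 s, if anything falls off the work surface, if the arm or the gripper's body presses on something with over 40 N, if the wrist force passes 120 N, or if a joint passes its speed limit or range.

ROBOT

A 6-joint arm with a two-finger parallel gripper is mounted at the origin on the work surface. World frame = base frame: x ahead of the robot, y to its left, z up, the work surface at z = 0. Lengths are in m, angles in degrees, forces in N, time in s.
With the tool pointing down it reaches from about 0.325 to 0.85 m from the base axis. Payload 4.4 kg.
Tool frame: the origin (TCP) lies midway between the tips of the shut fingers; the grasp point (between the pads) lies 19 mm behind it (robot.grasp_offset is the distance from the TCP to the grasp point, in m); z points along the fingers, x is the direction in which the jaws open and shut, and the axes are right-handed (so a half turn about z gives the same grasp; the last joint's range is limited). The gripper opens to 94 mm and grips with 3 to 60 N. Pads are 16 mm wide; open, the fingers measure 119 mm over their backs; the gripper's body (75 mm by 177 mm) begins 78 mm behind the grasp point.
Start: joints at [-77.607, 11.837, 88.321, -0, 79.842, -8.623], TCP at [0.206, -0.537, 0.183] pointing down, gripper open.
Joint ranges: [-156.59, 156.59], [-49.26, 127.26], [12.9, 141.05], [-63.56, 243.56], [4.71, 150.69], [-161.64, 161.64]. Speed limits (degrees/s): [159.86, 159.86, 180, 180, 180, 180].

INTERFACE

Orientations are given as a 3x3 rotation matrix whose columns are the frame's x, y, z axes.
In Python, from plant import sensors, imaging, workorder, robot gives the robot as it stands. The module is installed in compiled form; this text tells all that it offers.
- The arm moves only by the tool play_rows, never from a script. Its argument "motion" is a list of rows, each a list of 6 numbers: the shift along the tool's x, y, z in m, then the turn, a rotation vector about the tool's x, y, z in rad. In form: [[dx, dy, dz, ax, ay, az], ...]. A call has 1 to 8 rows; each row shifts and turns the pose as measured when the row begins, along the tool's axes as they then stand; what a row does not reach is not made up. A row lasts 1/10 s, in which the tool goes at most 50 mm and 8.59 degrees, less where a joint would pass 70% of its speed; a pose out of reach is approached as far as the arm can. A call is refused whole if a number of a shift passes 0.05 or a number of a turn 0.15, either way. A call with a gripper value outside its range is refused whole. "claw" is the closure, from 0 (fully open) to 1 (shut), set as the call begins (left out, the last holds). The fingers move at their own pace and stop on an object; the grip force is fixed at half the most. Time passes only in rows, so rows that do not move let the fingers close. It gives the time, the measured TCP pose, the force and the opening at its end, in the units of the state.
- sensors.sense(): the state, without advancing time (a new reading comes with each control period).
- imaging.snapshot(name): name is "side" or "top"; returns a dict with "img" (420x560x3 uint8, red, green, blue), "K" (3x3 intrinsics, pixels), "xyz" and "attitude" of the camera in the world. Camera axes: x right, y down, z forward; pixel columns grow to the right and rows downward; lengths in m; the calibration is good to about 2 mm. A picture is of the moment at which its call begins. There is no depth.
- workorder.sign_off(): hands the job in, once; it reports no verdict.
The state is a dict: "clock": time; "qpos": joint angles; "joint_vel": joint speeds; "tau": joint torques, N m; "tool_pos": TCP position; "eef_rot": TCP orientation; "force": force on the tool from outside, world axes, zero at the start; "wrist_torque": the same for the moment, N m; "width": opening from 0.0 (shut) to 1.0 (fully open).
Only numpy, scipy, OpenCV 4.12 (cv2) and the standard library are available. Lean on these libraries where they do the work, as an engineer would, in place of code of your own. Each camera call takes 0.05 s, during which the arm holds its last target. There are 200 camera calls.

## Working session

There is one attempt and no reset: what is moved stays moved. The work goes in short steps, Python scripts to look and compute and a tool call to move; the robot and the scene stay as the last step left them, time stands still between calls to the robot, and variables do not carry over. Pictures are saved under pics/ and viewed, about 8 in all and at most 12, crops included, and the job is handed in when it is done.

Besides the shell and the picture viewer there is one more tool, called after "Request:" as name([rows], argument=value, ...), one row to a line, values as JSON. play_rows: Moves the arm, as the interface text tells. Its arguments: {"type":"object","properties":{"motion":{"type":"array"},"claw":{"type":"number"}},"required":["motion"]}

```bash
mkdir -p pics; python3 - <<'E'
from plant import sensors, imaging, robot
import cv2,numpy as np
print(sensors.sense())
for n in("side","top"):
    s=imaging.snapshot(n); cv2.imwrite(f"pics/{n}0.png",s["img"][:,:,::-1]); print(n,s["K"],s["xyz"],s["attitude"])
E
```

```text
{'clock': 0.0, 'qpos': array([-7.76070246e+01,  1.18845013e+01,  8.84031286e+01, -1.28589094e-03,
        7.98409443e+01, -8.62349776e+00]), 'joint_vel': array([-0.05356762,  0.00870452, -0.07124803, -0.07248297,  0.04998501,
        0.06270317]), 'tau': array([ 6.69946735e-05, -3.70873439e+01, -2.81419837e+01,  6.98335958e-02,
        3.62475263e-02, -1.78025825e-04]), 'tool_pos': array([ 0.20600948, -0.53592204,  0.1815022 ]), 'eef_rot': array([[ 3.58639508e-01, -9.33476004e-01, -5.03182643e-04],
       [-9.33473495e-01, -3.58639723e-01,  2.18701088e-03],
       [-2.22198346e-03, -3.14640847e-04, -9.99997482e-01]]), 'force': array([-0.21238799, -0.71522377, -0.92985889]), 'wrist_torque': array([0.03391147, 0.04653126, 0.04913423]), 'width': 1.0013312402085992}
side [[483.72943144   0.         284.74037405]
 [  0.         483.72943144 209.1861841 ]
 [  0.           0.           1.        ]] [-0.30711632  0.76991713  1.52169786] [[-0.68842145 -0.56768456  0.45145337]
 [-0.7251441   0.52534004 -0.44517848]
 [ 0.01555442 -0.63383917 -0.77330846]]
top [[538.96843772   0.         283.58173032]
 [  0.         538.96843772 203.85067963]
 [  0.           0.           1.        ]] [ 0.28074354 -0.00258465  1.64764479] [[-0.02612362 -0.98929618  0.14356398]
 [-0.99964146  0.02500855 -0.00956637]
 [ 0.00587364 -0.14376242 -0.9895948 ]]
```

View pics/side0.png

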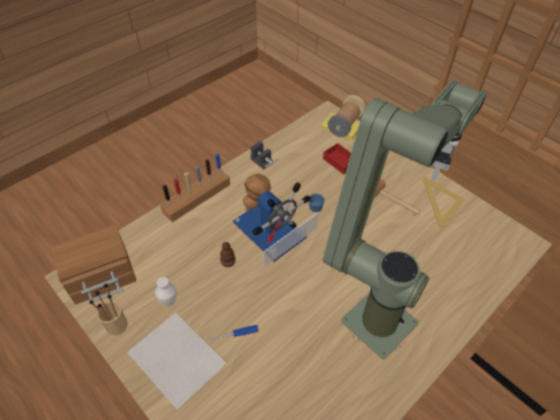

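View pics/top0.png

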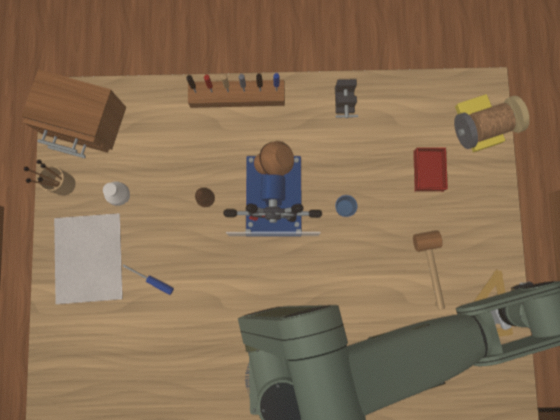

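The side view shows the wheel around pixel (283,213), with the red pointer low near (272,232). The top view shows the spoke plane edge-on at row 213, with knobs at columns 231 and 316 and the shield at row 233. I'll zoom both into one picture.

```bash
python3 - <<'E'
import cv2,numpy as np
a=cv2.imread("pics/side0.png")[165:275,220:340];b=cv2.imread("pics/top0.png")[130:250,215:365]
a=cv2.resize(a,None,fx=5,fy=5,interpolation=cv2.INTER_CUBIC)
cv2.imwrite("pics/zoom_s.png",a)
b=cv2.resize(b,None,fx=5,fy=5,interpolation=cv2.INTER_CUBIC);cv2.imwrite("pics/zoom_t.png",b)
E
```

```text
(no output)
```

View pics/zoom_s.png

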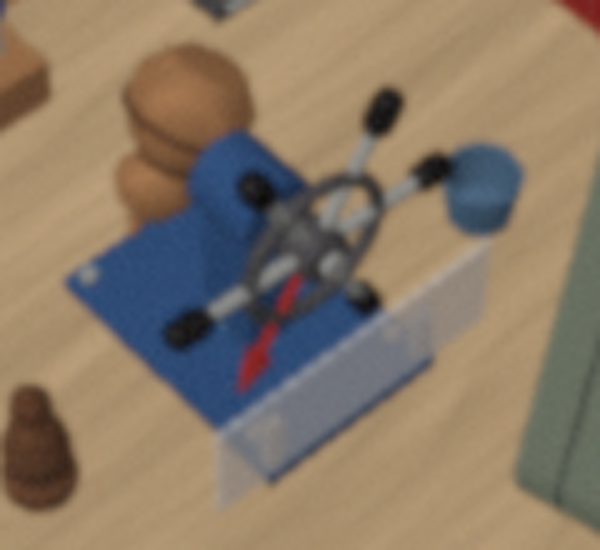

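View pics/zoom_t.png

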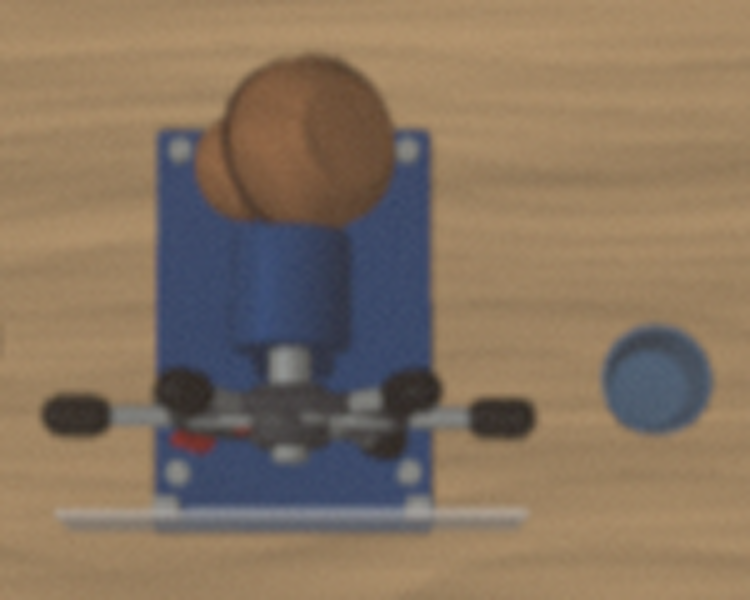

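The zooms show the pointer low on the +y side, at roughly 210° clockwise. The knobs are near level at left and right, upper left, upper right, and lower right. I'll fit the axle, yaw and angle from these points.

```bash
cat > h.py <<'E'
import numpy as np
from scipy.optimize import least_squares
from scipy.spatial.transform import Rotation as R
from plant import sensors, imaging
def proj(s,P):
    c=(np.asarray(P)-s["xyz"])@np.asarray(s["attitude"]); return (c@s["K"].T)[...,:2]/c[...,2:]
def frame(p):
    x,y,a=p; return np.array([x,y,.17]),np.array([np.cos(a),np.sin(a),0]),np.array([-np.sin(a),np.cos(a),0])
def pt(p,phi,r=.117,dx=0):
    o,ex,ey=frame(p); return o+dx*ex-ey*r*np.sin(phi)+np.array([0,0,r*np.cos(phi)])
E
python3 - <<'E'
from h import *
S=imaging.snapshot("side");T=imaging.snapshot("top");d=np.radians
oT=np.array([(76,414),(502,417),(185,390),(412,390),(380,440)])/5+(215,130)
aT=[60,240,120,180,300]
oS=np.array([(187,328),(258,190),(383,112),(433,168),(362,296),(243,388)])/5+(220,165)
aS=[60,120,180,240,300,0]
def f(v):
    p,th=v[:3],v[3]
    a=[proj(T,pt(p,th+d(k)))-o for k,o in zip(aT,oT)]
    b=[proj(S,pt(p,th+d(k),.117 if k else .13))-o for k,o in zip(aS,oS)]
    return np.ravel(a+b)
r=least_squares(f,[.65,0,0,d(210)]);print(r.x,np.degrees(r.x[2:]));print(r.fun.reshape(-1,2).round(1))
p=r.x[:3]
o,ex,ey=frame(p)
fc=[o*[1,1,0]+ex*(.07+i)+ey*j+[0,0,.01] for i in(.125,-.125) for j in(.085,-.085)]
print("foot pred zoom",((proj(T,fc)-(215,130))*5).round())
E
```

```text
[ 0.46989161  0.01304857 -0.02385383  3.72038306] [ -1.36672367 213.1622475 ]
[[ 0.3  0.1]
 [-0.3 -0. ]
 [-0.1  0. ]
 [-0.1  0.3]
 [ 0.4 -0.4]
 [ 0.3 -0.1]
 [-0.1 -0.1]
 [ 0.2 -0.3]
 [-0.4  0.4]
 [ 0.4  0. ]
 [-0.5  0. ]]
foot pred zoom [[157. 137.]
 [430. 137.]
 [154. 539.]
 [433. 538.]]
```

Request:
play_rows([
  [0,0,-0.03,0,0,-0.15],
  [0,0,-0.03,0,0,-0.15],
  [0,0,-0.03,0,0,-0.15],
  [0,0,-0.03,0,0,-0.15],
  [0,0,-0.03,0,0,-0.15],
  [0,0,-0.03,0,0,-0.15],
  [0,0,-0.03,0,0,-0.15],
  [0,0,-0.03,0,0,-0.13],
], claw=1)

```text
clock: 1.0
tool_pos: [0.2053, -0.5326, 0.4204]
eef_rot: [[1.0, -0.012, -0.005], [-0.012, -1.0, 0.021], [-0.005, -0.021, -1.0]]
force: [1.1, -0.2, 0.5]
width: 0.354
```

```bash
cat >> h.py <<'E'
P=np.array([.4699,.01305,-.02385])
def tcp(phi_deg,r=.112,gap=0):
    "TCP with bottom -y corner touching the knob of the spoke at phi"
    f=np.radians(phi_deg); o,ex,ey=frame(P); g=.012+gap
    return o+ey*(-r*np.sin(f)+g*np.cos(f)+.008)+np.array([0,0,r*np.cos(f)+g*np.sin(f)])
def to(target):
    s=sensors.sense(); return s["tool_pos"].round(4),s["eef_rot"].T@(target-s["tool_pos"])
E
python3 - <<'E'
from h import *
s=sensors.sense();print(s["eef_rot"].round(3),s["qpos"].round(1),s["width"])
t=tcp(33,gap=.01);print(t,to(t+[0,0,.15]),)
for f in range(33,85,3):print(f,tcp(f).round(4))
E
```

```text
[[ 1.    -0.012 -0.005]
 [-0.012 -1.     0.021]
 [-0.005 -0.021 -1.   ]] [-77.6   8.4  65.1   0.  107.8 -76.9] 0.35359726617290005
[ 0.46907609 -0.02148899  0.27591316] (array([ 0.2053, -0.5326,  0.4204]), array([ 0.25746834, -0.51433965,  0.00408636]))
33 [ 0.4689 -0.0299  0.2705]
36 [ 0.4688 -0.0351  0.2677]
39 [ 0.4686 -0.0401  0.2646]
42 [ 0.4685 -0.045   0.2613]
45 [ 0.4684 -0.0496  0.2577]
48 [ 0.4683 -0.0541  0.2539]
51 [ 0.4682 -0.0584  0.2498]
54 [ 0.4681 -0.0625  0.2455]
57 [ 0.468  -0.0663  0.2411]
60 [ 0.4679 -0.0699  0.2364]
63 [ 0.4678 -0.0733  0.2315]
66 [ 0.4678 -0.0764  0.2265]
69 [ 0.4677 -0.0792  0.2213]
72 [ 0.4676 -0.0817  0.216 ]
75 [ 0.4676 -0.084   0.2106]
78 [ 0.4675 -0.086   0.205 ]
81 [ 0.4675 -0.0877  0.1994]
84 [ 0.4675 -0.0891  0.1936]
```

Request:
play_rows([
  [0.021,-0.043,0,-0.02,0.005,0],
  [0.021,-0.043,0,0,0,0],
  [0.021,-0.043,0,0,0,0],
  [0.021,-0.043,0,0,0,0],
  [0.021,-0.043,0,0,0,0],
  [0.021,-0.043,0,0,0,0],
  [0.021,-0.043,0,0,0,0],
  [0.021,-0.043,0,0,0,0],
])

```text
clock: 1.8
tool_pos: [0.3809, -0.1869, 0.4213]
eef_rot: [[1.0, -0.023, 0.003], [-0.023, -1.0, -0.005], [0.003, 0.005, -1.0]]
force: [0.9, -0.2, 0.4]
width: 0.008
```

Request:
play_rows([
  [0.021,-0.043,0,0,0,0],
  [0.021,-0.043,0,0,0,0],
  [0.021,-0.043,0,0,0,0],
])

```text
clock: 2.1
tool_pos: [0.4479, -0.0534, 0.4209]
eef_rot: [[1.0, -0.024, 0.005], [-0.024, -1.0, -0.006], [0.005, 0.006, -1.0]]
force: [-0.0, -0.9, -0.0]
width: 0.004
```

```bash
python3 - <<'E'
from h import *
s=sensors.sense();print(s["eef_rot"].round(3),s["qpos"].round(1),s["width"],s["force"])
print(to(tcp(33,gap=.01)+[0,0,.03]))
E
```

```text
[[ 1.    -0.024  0.005]
 [-0.024 -1.    -0.006]
 [ 0.005  0.006 -1.   ]] [-17.6  -8.2  81.6  -0.3 106.2 -16.3] 0.0035696287078149412 [-0.04960083 -0.87350275 -0.02161476]
(array([ 0.4479, -0.0534,  0.4209]), array([ 0.01983002, -0.03313167,  0.11484357]))
```

Request:
play_rows([
  [0.01,-0.016,0,0,0,0],
  [0.01,-0.016,0,0,0,0],
  [0,0,0.03,0,0,0],
  [0,0,0.03,0,0,0],
  [0,0,0.03,0,0,0],
  [0,0,0.02,0,0,0],
  [0,0,0,0,0,0],
])

```text
clock: 2.8
tool_pos: [0.4713, -0.0127, 0.3065]
eef_rot: [[1.0, -0.009, 0.006], [-0.009, -1.0, -0.005], [0.006, 0.005, -1.0]]
force: [0.3, 1.1, 0.8]
width: 0.003
```

```bash
python3 - <<'E'
from h import *
s=sensors.sense();print(s["force"])
print(to(tcp(33,gap=.01)))
E
```

```text
[0.26368636 1.07267464 0.771267  ]
(array([ 0.4713, -0.0127,  0.3065]), array([-0.00235827,  0.00868677,  0.03059866]))
```

Request:
play_rows([
  [-0.001,0,0.015,0,0,0],
  [-0.001,0,0.016,0,0,0],
  [0,0.006,0.001,0,0,0],
  [0,0.006,0.003,0,0,0],
  [0,0.006,0.003,0,0,0],
  [0,0.005,0.003,0,0,0],
  [0,0.005,0.003,0,0,0],
  [0,0,0,0,0,0],
])

```text
clock: 3.6
tool_pos: [0.473, -0.045, 0.2686]
eef_rot: [[1.0, -0.01, 0.016], [-0.01, -1.0, -0.008], [0.016, 0.008, -1.0]]
force: [-0.4, 0.8, -0.0]
width: 0.007
```

```bash
cat >> h.py <<'E'
def knobs(tag, th0):
    "wheel angle from dark knob centroids near the predicted spots, th0 in deg"
    import cv2
    S=imaging.snapshot("side"); cv2.imwrite(f"pics/{tag}.png",cv2.resize(S["img"][165:275,220:340,::-1],None,fx=5,fy=5,interpolation=cv2.INTER_CUBIC))
    im=S["img"]; red=(im[...,0]>110)&(im[...,1].astype(int)<80)&(im[...,2]<90)
    ys,xs=np.nonzero(red); k=(xs>230)&(xs<335)&(ys>165)&(ys<265); uv=np.c_[xs[k],ys[k]].astype(float)
    o,ex,ey=frame(P); d=np.c_[(uv-S["K"][:2,2])/[S["K"][0,0],S["K"][1,1]],np.ones(len(uv))]@np.asarray(S["attitude"]).T
    X=S["xyz"]+d*((o-S["xyz"])@ex/(d@ex))[:,None]-o
    y,z=X@ey,X[:,2]; m=(np.hypot(y,z)>.02)&(np.hypot(y,z)<.14)
    if m.sum()<5: print("few red",m.sum()); return
    c=np.array([y[m].mean(),z[m].mean()]); print("red n",m.sum(),"mean r",np.hypot(*c),"theta",np.degrees(np.arctan2(-c[0],c[1]))%360)
E
python3 - <<'E'
from h import *
s=sensors.sense();print(s["force"],s["tool_pos"].round(4))
knobs("a",220)
E
```

```text
[-0.43338646  0.79764303 -0.03121354] [ 0.473  -0.045   0.2686]
red n 53 mean r 0.08120898502893216 theta 216.37434923708787
```

View pics/a.png

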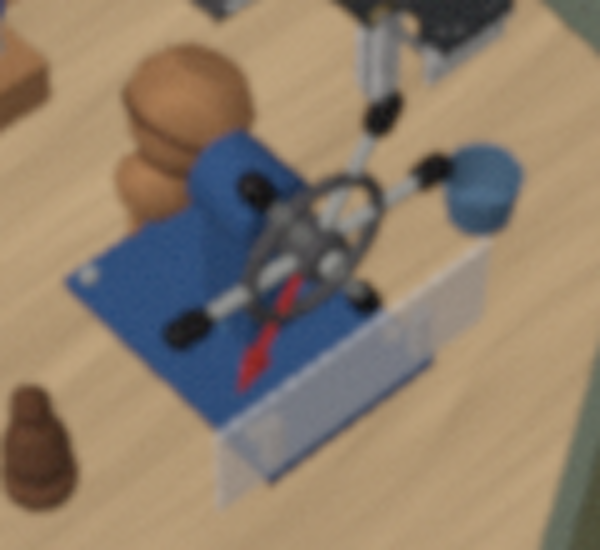

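```bash
python3 - <<'E'
from h import *
import cv2
S=imaging.snapshot("side");s=sensors.sense()
f=lambda X:((proj(S,X)-(220,165))*5).round()
t=s["tool_pos"];print(t,f(t),f(t+[0,0,.03]),"knob pred",[f(pt(P,np.radians(a),r)) for a in(33,36) for r in (.097,.117,.137)],s["force"])
T=imaging.snapshot("top");print("top",((proj(T,t)-(215,130))*5).round(), ((proj(T,pt(P,np.radians(33)))-(215,130))*5).round())
cv2.imwrite("pics/b.png",cv2.resize(np.vstack([S["img"][165:235,260:340,::-1]]),None,fx=8,fy=8,interpolation=cv2.INTER_CUBIC))
E
```

```text
[ 0.47312215 -0.04448369  0.26887288] [372. 111.] [374.  82.] knob pred [array([371., 134.]), array([384., 111.]), array([396.,  87.]), array([376., 134.]), array([389., 111.]), array([402.,  87.])] [0.13048956 0.35123969 0.33203999]
top [399. 383.] [411. 391.]
```

View pics/b.png

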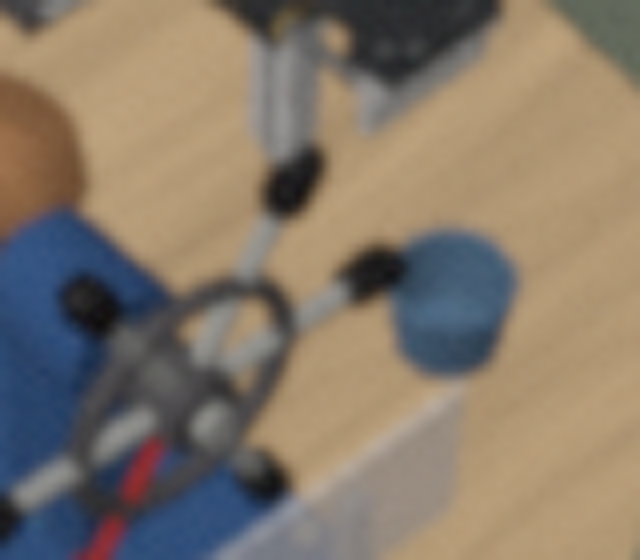

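The finger is at the knob end and the wheel looks unmoved. I'll get a baseline for the red-pointer angle before pushing on.

```bash
python3 - <<'E'
import h,cv2,numpy as np
from h import *
S=imaging.snapshot("side");i0=cv2.imread("pics/side0.png")[:,:,::-1].copy()
d=np.abs(S["img"].astype(int)-i0).sum(2)
print(d[180:196,290:304])
S["img"]=i0; h.imaging=type("I",(),{"snapshot":staticmethod(lambda n:S)})
h.knobs("base",0)
E
```

```text
[[ 19  45  59  76  63  57  70  81  70  41  10  14  14  19]
 [ 18  42  61  73  65  56  56  60  58  30   9  18  20  15]
 [ 16  33  53  67  58  65  72  52  37  19  19  16  16  18]
 [ 18  21  37  53  66 123 160 126  52   6  17  16  14  18]
 [  9  12  14  31  81 170 151 105  26   2  11  16  18   6]
 [ 18  10  19  17  76 111  59  21   6   3   9  15  11  21]
 [ 14  17  19  10  26  25  15  13  10   5  21  16  13  11]
 [ 16  19  24  13  19  17  10  11  10  11  12  18  12  20]
 [ 24  13  24  17  10   5  16   9  11  16   6  14  19  21]
 [ 11  19   9   4   5   4  14  12  16  18   8  21  18  15]
 [ 19  23   9  10   2   7  14  13   8  10  21  19  16  17]
 [  8  21  16   8  12   9   9  16   9  17  12  16  21  18]
 [ 11  16  18  16  17  11  16  12  16  16  15  20  20  11]
 [ 22  16  17  21  19  11  19  16  14  16  20  15  13  17]
 [ 17  11  12  15  19  16  16  17  17  23  17  20  16  17]
 [ 16  14  15  14  21  17  15  13  21  18  20  12  11  20]]
red n 50 mean r 0.07943026316988835 theta 216.42741533306074
```

Request:
play_rows([
  [-0.003,0.004,0.002,0.008,-0.015,0],
  [0,0.005,0.003,0,0,0],
  [0,0,0,0,0,0],
])

```text
clock: 4.1
tool_pos: [0.4704, -0.0536, 0.2642]
eef_rot: [[1.0, -0.007, 0.002], [-0.007, -1.0, 0.001], [0.002, -0.001, -1.0]]
force: [0.3, -0.0, 0.1]
width: 0.003
```

```bash
python3 - <<'E'
from h import *
s=sensors.sense();print(s["force"],s["tool_pos"].round(4))
knobs("c",220)
E
```

```text
[ 0.25532434 -0.04058314  0.08687957] [ 0.4704 -0.0536  0.2642]
red n 55 mean r 0.08152025865190067 theta 216.248527810972
```

```bash
python3 - <<'E'
from h import *
import cv2
S=imaging.snapshot("side");T=imaging.snapshot("top");s=sensors.sense();t=s["tool_pos"]
a=S["img"][165:225,260:310,::-1];b=T["img"][190:240,255:315,::-1]
A=cv2.resize(a,(400,480),interpolation=cv2.INTER_CUBIC);B=cv2.resize(b,(400,333),interpolation=cv2.INTER_CUBIC)
B=cv2.copyMakeBorder(B,0,147,0,0,cv2.BORDER_CONSTANT)
pa=(proj(S,t)-(260,165))*8;pb=(proj(T,t)-(255,190))*400/60
for i,q in((A,pa),(B,pb)): cv2.drawMarker(i,tuple(int(v) for v in q),(0,255,255),0,10,1)
print(t,pa,pb);cv2.imwrite("pics/d.png",np.hstack([A,B]))
E
```

```text
[ 0.47007697 -0.05270088  0.26416882] [293.93939668 178.76390433] [285.79474579 118.91614108]
```

View pics/d.png

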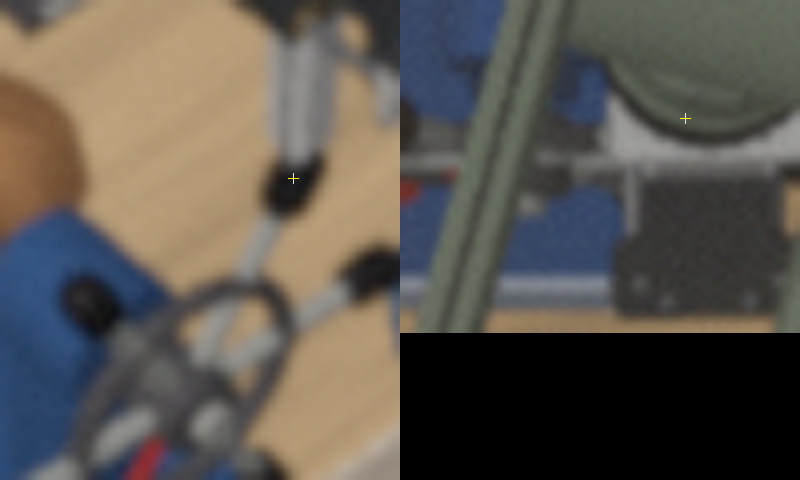

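Both views put the TCP on the knob, yet no force shows and the knob isn't occluded. I'll back off upward and check where the fingertips really end relative to the reported TCP.

Request:
play_rows([
  [0,0,-0.03,0,0,0],
  [0,0,-0.03,0,0,0],
  [0,0,0,0,0,0],
])

```text
clock: 4.55
tool_pos: [0.4685, -0.0519, 0.3237]
eef_rot: [[1.0, -0.006, -0.004], [-0.006, -1.0, 0.004], [-0.004, -0.004, -1.0]]
force: [-0.2, 0.2, 0.5]
width: 0.005
```

```bash
python3 - <<'E'
from h import *
import cv2
from plant import robot
print({k:getattr(robot,k) for k in dir(robot) if not k.startswith('_')})
S=imaging.snapshot("side");s=sensors.sense();t=s["tool_pos"]
a=S["img"][135:205,260:330,::-1]
A=cv2.resize(a,None,fx=8,fy=8,interpolation=cv2.INTER_CUBIC)
for dz in(0,.019): cv2.drawMarker(A,tuple(int(v) for v in (proj(S,t+[0,0,dz])-(260,135))*8),(0,255,255),0,10,1)
print(t,s["force"]);cv2.imwrite("pics/e.png",A)
E
```

```text
{'Unreachable': <class 'plant.Unreachable'>, 'grasp_offset': 0.0188}
[ 0.46744836 -0.05158145  0.32141165] [ 0.96022645 -0.98617186 -1.16147398]
```

View pics/e.png

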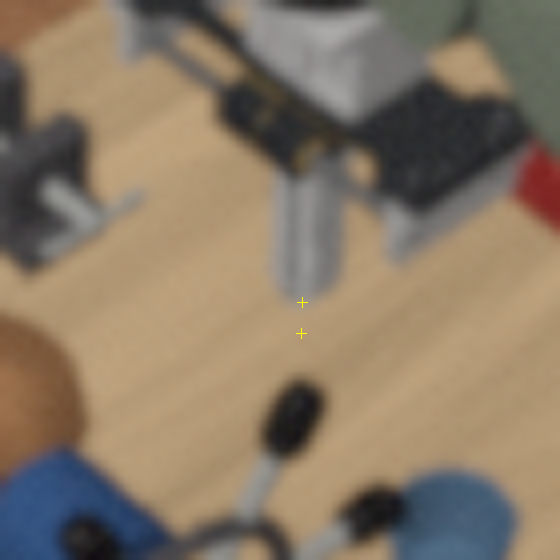

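The finger ends at row ~298, about 21 mm above the reported TCP at row 333. So earlier I only glided over the knob top. I'll correct for that offset.

```bash
cat >> h.py <<'E'
_t=tcp
def tcp(f,r=.110,gap=0): return _t(f,r,gap)-[0,0,.021]
E
python3 - <<'E'
from h import *
print(to(tcp(33,gap=.015)+[0,0,.06]))
for f in (5,15,25,33,40,50,60,65):print(f,tcp(f).round(4),tcp(f,gap=.015).round(4))
E
```

```text
(array([ 0.4674, -0.0516,  0.3214]), array([ 0.00157002, -0.03535716,  0.00561283]))
5 [0.4701 0.0234 0.2596] [0.4705 0.0384 0.2609]
15 [0.4697 0.0042 0.2584] [0.47   0.0187 0.2622]
25 [ 0.4692 -0.0146  0.2538] [ 0.4696 -0.001   0.2601]
33 [ 0.4689 -0.0288  0.2478] [ 0.4692 -0.0162  0.256 ]
40 [ 0.4686 -0.0404  0.241 ] [ 0.4689 -0.029   0.2506]
50 [ 0.4683 -0.0555  0.2289] [ 0.4685 -0.0458  0.2404]
60 [ 0.468  -0.0682  0.2144] [ 0.4681 -0.0607  0.2274]
65 [ 0.4678 -0.0735  0.2064] [ 0.468  -0.0672  0.22  ]
```

Request:
play_rows([
  [0,-0.018,0,0,0,0],
  [0,-0.017,0,0,0,0],
  [0,0,0,0,0,0],
  [0,0,0.022,0,0,0],
  [0,0,0.022,0,0,0],
  [0,0,0.018,0,0,0],
  [0,0,0,0,0,0],
])

```text
clock: 5.3
tool_pos: [0.4623, -0.016, 0.2481]
eef_rot: [[1.0, -0.006, -0.02], [-0.006, -1.0, 0.006], [-0.02, -0.006, -1.0]]
force: [-0.4, -0.6, -0.0]
width: 0.005
```

Request:
play_rows([
  [0,0.006,0.003,0,0,0],
  [0,0.006,0.003,0,0,0],
  [0,0.006,0.003,0,0,0],
  [0,0.006,0.004,0,0,0],
])

```text
clock: 5.7
tool_pos: [0.4615, -0.0398, 0.2347]
eef_rot: [[1.0, -0.005, -0.021], [-0.005, -1.0, 0.011], [-0.021, -0.011, -1.0]]
force: [-1.2, 3.6, 0.4]
width: 0.004
```

```bash
python3 - <<'E'
from h import *
s=sensors.sense();print(s["force"],s["tool_pos"].round(4))
knobs("f",220)
E
```

```text
[-1.16430694  3.64837551  0.40793684] [ 0.4615 -0.0398  0.2347]
red n 62 mean r 0.08164410648994651 theta 223.47789612001625
```

Request:
play_rows([
  [0.003,0.006,0.003,0,0.01,0],
  [0.003,0.006,0.003,0,0.01,0],
  [0,0.006,0.004,0,0,0],
  [0,0.005,0.004,0,0,0],
  [0,0.005,0.005,0,0,0],
  [0,0.004,0.005,0,0,0],
  [0,0.003,0.005,0,0,0],
])

```text
clock: 6.45
tool_pos: [0.4669, -0.0781, 0.2042]
eef_rot: [[1.0, -0.006, -0.001], [-0.006, -1.0, 0.01], [-0.001, -0.01, -1.0]]
force: [-1.1, 2.6, 1.6]
width: 0.008
```

```bash
python3 - <<'E'
from h import *
s=sensors.sense();print(s["force"],s["tool_pos"].round(4))
knobs("g",220)
E
```

```text
[-1.10311041  2.57606555  1.62383169] [ 0.4669 -0.0781  0.2042]
red n 75 mean r 0.08032578120884713 theta 249.34871100139745
```

Request:
play_rows([
  [0,-0.003,-0.01,0.01,0,0],
  [0,0,-0.03,0,0,0],
  [0,0,-0.035,0,0,0],
  [0,0,-0.035,0,0,0],
  [0,-0.03,0,0,0,0],
  [0,-0.04,0,0,0,0],
  [0,-0.036,0,0,0,0],
  [0,0,0,0,0,0],
])

```text
clock: 7.3
tool_pos: [0.4715, 0.0252, 0.3255]
eef_rot: [[1.0, -0.013, 0.01], [-0.013, -1.0, 0.01], [0.01, -0.01, -1.0]]
force: [-0.1, -1.0, 0.3]
width: 0.006
```

```bash
python3 - <<'E'
from h import *
s=sensors.sense();print(s["force"],s["tool_pos"].round(4))
knobs("g",220);print(to(tcp(7,gap=.012)))
E
```

```text
[-0.05793397 -1.00800728  0.32458155] [0.4715 0.0252 0.3255]
red n 75 mean r 0.08063621302935514 theta 249.86461871654723
(array([0.4717, 0.0235, 0.3256]), array([-0.00215476, -0.0073675 ,  0.06456548]))
```

Request:
play_rows([
  [0,-0.01,0,0.01,-0.008,0],
  [0,-0.002,0,0,0,0],
  [0,0,0.02,0,0,0],
  [0,0,0.02,0,0,0],
  [0,0,0.02,0,0,0],
  [0,0,0,0,0,0],
])

```text
clock: 7.95
tool_pos: [0.4741, 0.0319, 0.2655]
eef_rot: [[1.0, -0.021, 0.006], [-0.022, -1.0, 0.015], [0.005, -0.015, -1.0]]
force: [0.0, -0.3, -0.7]
width: 0.001
```

Request:
play_rows([
  [0,0.007,0,0,0,0],
  [0,0.007,0,0,0,0],
  [0,0.007,0,0,0,0],
  [0,0.007,0.001,0,0,0],
  [0,0.007,0.001,0,0,0],
  [0,0.006,0.001,0,0,0],
])

```text
clock: 8.55
tool_pos: [0.4744, -0.0115, 0.2646]
eef_rot: [[1.0, -0.023, 0.009], [-0.023, -1.0, 0.02], [0.008, -0.02, -1.0]]
force: [0.2, 3.1, -1.6]
width: 0.008
```

```bash
python3 - <<'E'
from h import *
s=sensors.sense();print(s["force"],s["tool_pos"].round(4))
knobs("g",220)
for f in range(15,70,8):print(f,tcp(f).round(4))
E
```

```text
[ 0.20466703  3.07127405 -1.6465514 ] [ 0.4744 -0.0115  0.2646]
red n 69 mean r 0.08631903442362501 theta 264.2890844434483
15 [0.4697 0.0042 0.2584]
23 [ 0.4693 -0.0109  0.2549]
31 [ 0.469  -0.0253  0.2495]
39 [ 0.4687 -0.0388  0.242 ]
47 [ 0.4684 -0.0512  0.2328]
55 [ 0.4681 -0.0622  0.2219]
63 [ 0.4679 -0.0715  0.2096]
```

Request:
play_rows([
  [-0.002,0.004,0.004,-0.01,-0.004,0],
  [-0.002,0.004,0.005,-0.01,-0.004,0],
  [0,0.005,0.005,0,0,0],
  [0,0.006,0.004,0,0,0],
  [0,0.006,0.004,0,0,0],
  [0,0.005,0.004,0,0,0],
  [0,0.005,0.004,0,0,0],
  [0,0.005,0.004,0,0,0],
])

```text
clock: 9.4
tool_pos: [0.4718, -0.0575, 0.2317]
eef_rot: [[1.0, -0.023, 0.007], [-0.023, -1.0, -0.008], [0.008, 0.008, -1.0]]
force: [0.0, 2.1, 2.4]
width: 0.007
```

```bash
python3 - <<'E'
from h import *
s=sensors.sense();print(s["force"],s["tool_pos"].round(4))
knobs("g",220)
E
```

```text
[0.02926953 2.06558277 2.36192605] [ 0.4718 -0.0575  0.2317]
red n 51 mean r 0.09264630808525054 theta 290.47088829299275
```

Request:
play_rows([
  [0,0.005,0.005,0.008,-0.005,0],
  [0,0.004,0.005,0,0,0],
  [0,0.004,0.005,0,0,0],
  [0,0.003,0.005,0,0,0],
  [0,0.002,0.004,0,0,0],
  [0,-0.003,-0.008,0,0,0],
])

```text
clock: 10.05
tool_pos: [0.4692, -0.0754, 0.2105]
eef_rot: [[1.0, -0.025, -0.004], [-0.025, -1.0, 0.001], [-0.004, -0.0, -1.0]]
force: [-0.1, 0.7, -0.1]
width: 0.001
```

Request:
play_rows([
  [0,0,-0.03,0,0,0],
  [0,0,-0.035,0,0,0],
  [0,0,-0.035,0,0,0],
  [0,-0.03,0,0,0,0],
  [0,-0.04,0,0,0,0],
  [0,-0.04,0,0,0,0],
  [0,0,0,0,0,0],
])

```text
clock: 10.75
tool_pos: [0.472, 0.0376, 0.3166]
eef_rot: [[1.0, -0.029, -0.004], [-0.029, -1.0, -0.001], [-0.004, 0.001, -1.0]]
force: [0.7, -1.0, 1.0]
width: 0.008
```

```bash
python3 - <<'E'
from h import *
s=sensors.sense();print(s["force"],s["tool_pos"].round(4),s["eef_rot"].round(3))
knobs("g",220)
for f in (0,5,8):print(f,tcp(f,gap=.012))
E
```

```text
[ 0.74493705 -0.96322182  1.03104683] [0.472  0.0376 0.3166] [[ 1.    -0.029 -0.004]
 [-0.029 -1.    -0.001]
 [-0.004  0.001 -1.   ]]
red n 28 mean r 0.10483069840181315 theta 307.3211218041353
0 [0.47066313 0.0450409  0.259     ]
5 [0.47043232 0.03536519 0.26067315]
8 [0.47029247 0.02950271 0.26126964]
```

View pics/g.png

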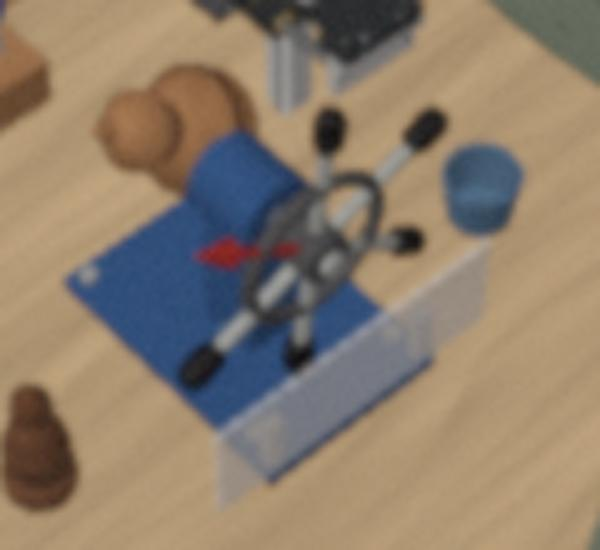

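The pointer is at about 307° (tip at 200,255) and the last spoke's knob is near the top (328,132). The finger sits to its left, so I can start the last push.

Request:
play_rows([
  [0,0,0.02,0,0,0],
  [0,0,0.02,0,0,0],
  [0,0,0.018,0,0,0],
  [0,0,0,0,0,0],
])

```text
clock: 11.2
tool_pos: [0.4723, 0.0319, 0.2581]
eef_rot: [[1.0, -0.031, -0.003], [-0.031, -0.999, -0.007], [-0.002, 0.007, -1.0]]
force: [-0.3, -0.2, -0.1]
width: 0.003
```

Request:
play_rows([
  [0,0.007,0,0,0,0],
  [0,0.007,0,0,0,0],
  [0,0.007,0.001,0,0,0],
  [0,0.007,0.001,0,0,0],
  [0,0.007,0.001,0,0,0],
  [0,0.006,0.002,0,0,0],
  [0,0.006,0.003,0,0,0],
  [0,0.006,0.003,0,0,0],
])

```text
clock: 12.0
tool_pos: [0.4713, -0.0251, 0.2502]
eef_rot: [[0.999, -0.033, 0.001], [-0.033, -0.999, -0.002], [0.001, 0.002, -1.0]]
force: [-0.3, 2.4, 0.1]
width: 0.006
```

```bash
python3 - <<'E'
from h import *
s=sensors.sense();print(s["force"],s["tool_pos"].round(4),s["eef_rot"].round(3))
knobs("g",220)
E
```

```text
[-0.33227307  2.35258105  0.0617741 ] [ 0.4713 -0.0251  0.2502] [[ 0.999 -0.033  0.001]
 [-0.033 -0.999 -0.002]
 [ 0.001  0.002 -1.   ]]
red n 18 mean r 0.1055499071141656 theta 329.9691788331462
```

Request:
play_rows([
  [0,0.006,0.003,0,0,0],
  [0,0.006,0.003,0,0,0],
  [0,0.005,0.003,0,0,0],
  [0,0.005,0.004,0,0,0],
  [0,0.005,0.004,0,0,0],
  [0,0.004,0.004,0,0,0],
  [0,0.003,0.004,0,0,0],
  [0,0,0,0,0,0],
])

```text
clock: 12.85
tool_pos: [0.4704, -0.0635, 0.2227]
eef_rot: [[0.999, -0.033, 0.001], [-0.033, -0.999, -0.004], [0.001, 0.004, -1.0]]
force: [-0.6, 2.3, 0.4]
width: 0.003
```

```bash
cat >> h.py <<'E'
def angle(obs,S,th0):
    "least-squares theta from (angle from pointer, r, u, v) rows"
    d=np.radians
    g=least_squares(lambda v:np.ravel([proj(S,pt(P,v[0]+d(k),r))-(u,w) for k,r,u,w in obs]),[d(th0)])
    return np.degrees(g.x[0]),g.fun.reshape(-1,2).round(2)
def dark(S,th0):
    "knob centroids by dark mask near prediction, then theta"
    import cv2
    th=th0; m=(S["img"].max(2)<75).astype(np.uint8); n,_,st,c=cv2.connectedComponentsWithStats(m)
    for _ in range(3):
        obs=[]
        for k in (60,120,180,240,300):
            q=proj(S,pt(P,np.radians(th+k))); j=1+np.argmin(np.hypot(*(c[1:]-q).T))
            if np.hypot(*(c[j]-q))<4 and 10<st[j,4]<110: obs.append((k,.117,*c[j]))
        th,res=angle(obs,S,th)
    return th,[o[0] for o in obs],res
E
python3 - <<'E'
from h import *
s=sensors.sense();print(s["force"],s["tool_pos"].round(4))
knobs("g",220)
S=imaging.snapshot("side")
for t0 in (350,355,360):print(dark(S,t0))
E
```

```text
[-0.60941468  2.25289383  0.39460696] [ 0.4704 -0.0635  0.2227]
red n 31 mean r 0.09618993251222233 theta 352.64062392533117
(np.float64(354.96078637001284), [60, 120, 180, 240, 300], array([[-0.21, -0.37],
       [-0.32,  0.45],
       [ 0.27, -0.18],
       [ 0.43, -0.13],
       [ 0.31, -0.11]]))
(np.float64(354.9607864225093), [60, 120, 180, 240, 300], array([[-0.21, -0.37],
       [-0.32,  0.45],
       [ 0.27, -0.18],
       [ 0.43, -0.13],
       [ 0.31, -0.11]]))
(np.float64(354.9607864321774), [60, 120, 180, 240, 300], array([[-0.21, -0.37],
       [-0.32,  0.45],
       [ 0.27, -0.18],
       [ 0.43, -0.13],
       [ 0.31, -0.11]]))
```

Request:
play_rows([
  [0,0.002,0.003,0,0,0],
  [0,0.002,0.003,0,0,0],
  [0,0,0,0,0,0],
])

```text
clock: 13.25
tool_pos: [0.4705, -0.068, 0.2175]
eef_rot: [[0.999, -0.033, 0.002], [-0.033, -0.999, -0.006], [0.002, 0.006, -1.0]]
force: [-0.3, 1.3, 0.8]
width: 0.003
```

```bash
python3 - <<'E'
from h import *
s=sensors.sense();print(s["force"],s["tool_pos"].round(4))
knobs("g",220)
print(dark(imaging.snapshot("side"),357));print(dark(imaging.snapshot("side"),357)[0])
E
```

```text
[-0.3367173   1.34423113  0.79675896] [ 0.4705 -0.068   0.2175]
red n 37 mean r 0.0906490276240852 theta 356.3693708403101
(np.float64(358.49445005268194), [60, 120, 180, 240, 300], array([[-0.29, -0.31],
       [-0.08,  0.49],
       [ 0.28,  0.03],
       [ 0.5 , -0.17],
       [ 0.36, -0.02]]))
358.4520129529947
```

Request:
play_rows([
  [0,0.0015,0.0025,0,0,0],
  [0,0,0,0,0,0],
])

```text
clock: 13.6
tool_pos: [0.4705, -0.0696, 0.2153]
eef_rot: [[0.999, -0.032, 0.002], [-0.032, -0.999, -0.006], [0.002, 0.006, -1.0]]
force: [-0.5, 0.2, 0.4]
width: 0.002
```

```bash
python3 - <<'E'
from h import *
import cv2
s=sensors.sense();print(s["force"],s["tool_pos"].round(4))
S=imaging.snapshot("side")
print(dark(S,357)[0],dark(imaging.snapshot("side"),357)[0])
S["img"]=cv2.imread("pics/side0.png")[:,:,::-1].copy();print("base",dark(S,213))
E
```

```text
[-0.54777097  0.21161536  0.43412619] [ 0.4705 -0.0696  0.2153]
359.65782580856353 359.6517743138094
base (np.float64(212.89537268027226), [60, 180, 240, 300], array([[ 0.56,  0.08],
       [ 0.56,  0.11],
       [-0.77,  0.3 ],
       [ 0.1 , -0.69]]))
```

Request:
play_rows([
  [0,-0.003,-0.006,0,0,0],
  [0,0,-0.02,0,0,0],
  [0,0,-0.04,0,0,0],
  [0,0,-0.045,0,0,0],
  [0,0,-0.045,0,0,0],
  [0,0.04,-0.02,0,0,0],
  [0,0.045,0,0,0,0],
  [0,0.045,0,0,0,0],
])

```text
clock: 14.5
tool_pos: [0.4674, -0.1943, 0.4022]
eef_rot: [[1.0, -0.021, 0.006], [-0.021, -1.0, -0.012], [0.007, 0.012, -1.0]]
force: [0.3, -0.6, -0.5]
width: 0.003
```

Request:
play_rows([
  [0,0.045,0,0,0,0],
  [0,0.045,0,0,0,0],
  [0,0.045,0,0,0,0],
  [0,0.045,0,0,0,0],
  [0,0.03,0,0,0,0],
  [0,0,0,0,0,0],
])

```text
clock: 15.1
tool_pos: [0.4614, -0.4187, 0.4076]
eef_rot: [[1.0, -0.027, 0.01], [-0.027, -0.999, -0.019], [0.011, 0.019, -1.0]]
force: [1.1, -0.5, 0.6]
width: 0.004
```

```bash
python3 - <<'E'
from h import *
import cv2
s=sensors.sense();print(s["clock"],s["force"],s["tool_pos"].round(4))
S=imaging.snapshot("side");T=imaging.snapshot("top")
print("side",dark(S,358)); print("top",dark(T,358))
a=cv2.resize(S["img"][150:260,220:320],(400,440),interpolation=cv2.INTER_CUBIC);b=cv2.resize(T["img"][140:250,225:325],(400,440),interpolation=cv2.INTER_CUBIC)
cv2.imwrite("pics/fin.png",np.hstack([a,b])[:,:,::-1])
E
```

```text
15.1 [ 1.10218081 -0.54678498  0.57613387] [ 0.4614 -0.4187  0.4076]
side (np.float64(359.59526560824213), [60, 120, 180, 240, 300], array([[ 0.4 ,  0.07],
       [ 0.12,  0.32],
       [ 0.34, -0.09],
       [ 0.51,  0.06],
       [ 0.38, -0.02]]))
top (np.float64(358.0), [], array([], shape=(0, 2), dtype=float64))
```

View pics/fin.png

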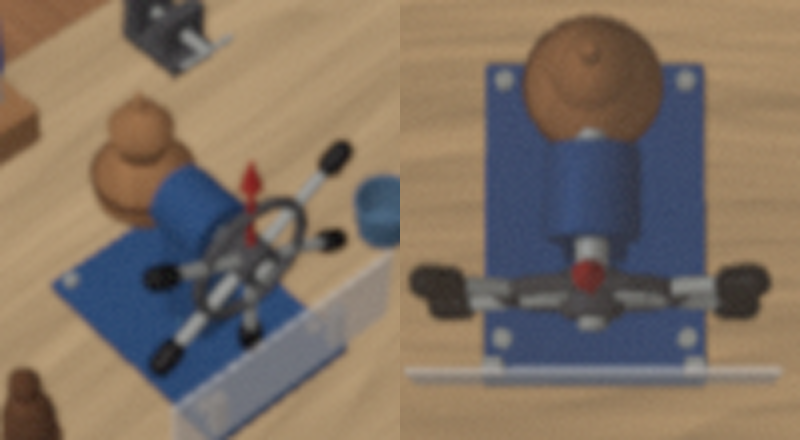

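```bash
python3 - <<'E'
from h import *
T=imaging.snapshot("top");im=T["img"].astype(int)
m=(im[...,0]>im[...,1]*1.9)&(im[...,0]>im[...,2]*1.7)&(im[...,0]>70)
y,x=np.nonzero(m);k=(x>255)&(x<290)&(y>190)&(y<225);print(k.sum(),x[k].mean(),y[k].mean())
for t in(-2,-1,0,1):print(t,proj(T,pt(P,np.radians(t),.12)))
S=imaging.snapshot("side")
obs=[]
import h
g=dark(S,359.6)
# free axle shift in-plane
import cv2
mm=(S["img"].max(2)<75).astype(np.uint8);n,_,st,c=cv2.connectedComponentsWithStats(mm)
o=[(a,c[1+np.argmin(np.hypot(*(c[1:]-proj(S,pt(P,np.radians(a)))).T))]) for a in(60,120,180,240,300)]
r=least_squares(lambda v:np.ravel([proj(S,pt(P,np.radians(v[0]+a)))+v[1:]-q for a,q in o]),[0,0,0]);print(r.x,r.fun.round(2))
E
```

```text
35 271.22857142857146 208.37142857142857
-2 [270.70964562 207.17513929]
-1 [271.5327068  207.17098015]
0 [272.35628044 207.16879913]
1 [273.18005046 207.16859708]
[-0.57471807 -0.35170136 -0.02229887] [ 0.02  0.02 -0.31  0.15  0.03 -0.25  0.2   0.06  0.06  0.02]
```

```bash
python3 -c "
from plant import workorder
print(workorder.sign_off())"
```

```text
the job is handed in; nothing more can be done
None
```

The red pointer now stands upright to within about 1°, and the gourd stands upright with it. I pushed the wheel about 147° clockwise with the shut fingertips, on three knobs one after another. Force readings between pushes never went above about 4 N, and the hand finished well clear, at 15 s on the clock.

**Angle checks:**
- **Side camera:** the knobs gave −0.4° to −0.6° from upright.
- **Top camera:** the red arrow head gave about −1.4°. That reading is rougher because it rests on only 35 pixels, so the two views disagree by up to 1°. I left it there rather than nudge again.
- **Top-view knob check:** my automatic knob finder found nothing in this view, so it gave no second angle.

**Bystanders:** the tea bowl and figurine, as far as they show in the last picture, looked unmoved. I did not re-check the vase, mallet, graver or red box; the arm worked only above the wheel and the clear bench.

**Other problem:** my first approach glided over the first knob without touching it. In the side camera the fingertips ended about 21 mm short of the reported tool point, so I corrected all later moves for that.

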